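# Load the photometer's spring-loaded sample column

### The arm

A 6-joint arm with a two-finger parallel gripper is mounted at the origin on the work surface. World frame = base frame: x ahead of the robot, y to its left, z up, the work surface at z = 0. Lengths are in m, angles in rad, forces in N, time in s.
With the tool pointing down it reaches from about 0.275 to 0.975 m from the base axis. Payload 8.4 kg.
Tool frame: the origin (TCP) lies on the centre line of the jaws, within the pads' length; the fingertips stand 19 mm ahead of it and the grasp point (between the pads) is the TCP; z points along the fingers, y is the line along which they close (so a half turn about z gives the same grasp; the last joint's range is limited). The gripper opens to 92 mm and grips with 3 to 60 N. Pads are 20 mm wide; open, the fingers measure 128 mm over their backs; the gripper's body (75 mm by 189 mm) begins 69 mm behind the grasp point.
Start: joints at [1.216, 0.353, 1.633, -0, 1.155, -0.002], TCP at [0.216, 0.587, 0.234] pointing down, gripper open.
Joint ranges: [-2.63, 2.63], [-0.92, 2.1], [0.06, 2.66], [-1.3, 4.44], [0, 2.69], [-3.02, 3.02]. Speed limits (rad/s): [2.22, 2.22, 2.79, 3.14, 3.14, 3.14].

### API

Orientations are given as a unit quaternion [w, x, y, z].
In Python, from plant import get_obs, eyes, bot gives the robot as it stands.
- The arm moves only by the tool send_rows, never from a script. Its argument "motion" is a list of rows, each an object with "angular": the turn, a rotation vector about the tool's x, y, z in rad, a list of three; "slide": the shift along the tool's x, y, z in cm, a list of three; "gripper": the opening in per cent of the stroke, from 0 (shut) to 100 (fully open). In form: [{"angular": [rx, ry, rz], "slide": [x, y, z], "gripper": gripper}, ...]. A call has 1 to 8 rows; each row is the pose to reach, as a shift and turn from the pose commanded when the call began, along the tool's axes at that moment; what a row does not reach only later rows make up. A row lasts 1/8 s, in which the tool goes at most 62.5 mm and 10.7 degrees, less where a joint would pass 70% of its speed; a pose out of reach is approached as far as the arm can. A call with a gripper value outside its range is refused whole. The fingers move at their own pace and stop on an object; "force" is the grip in N (left out, the last holds). Time passes only in rows, so rows that repeat a pose let the fingers close. It gives the time, the measured TCP pose, the force, the opening and the grip force at its end, in the units of the state.
- get_obs(): the state, without advancing time (a new reading comes with each control period).
- eyes.read_camera(name): name is "scene" or "top"; returns a dict with "image" (480x640x3 uint8, red, green, blue), "fx", "fy", "cx", "cy" (pixels), "dist_coeffs" ([k1, k2, p1, p2, k3] as OpenCV has them; the pictures are not rectified), "pose" (4x4, takes a point from camera to world coordinates). Camera axes: x right, y down, z forward; pixel columns grow to the right and rows downward; lengths in m; the calibration is good to about 2 mm. A picture is of the moment at which its call begins. There is no depth.
- bot.finish_job(): hands the job in; it is judged then, once.
The state is a dict: "time_s": time; "joint_positions": joint angles; "joint_velocities": joint speeds; "tau": joint torques, N m; "position": TCP position; "tool_rot": TCP orientation; "contact_force": force on the tool from outside, world axes, zero at the start; "ft_torque": the same for the moment, N m; "width": finger opening in m; "gripper_force": force on a finger pad.
Only numpy, scipy, OpenCV 4.12 (cv2) and the standard library are available. Lean on these libraries where they do the work, as an engineer would, in place of code of your own. Each camera call takes 0.05 s, during which the arm holds its last target. There are 200 camera calls.

### The job

Load two sample cups into the photometer's spring-loaded column, the orange one first and then the blue one on top of it: push each cup down against the spring until both red catches snap over its shoulder and it stays down by itself when let go. Leave the green cup on the tray, and do not shift or knock over anything else on the bench.

Things in the scene. Friction and masses are not known exactly. Their poses are not given: they have to be found in the camera images.
- orange_mid (a point): sample cup, white below with orange lid and orange knob: a round body 36 mm across and 24 mm high (its lower edge bevelled 3 mm), with a round knob 16 mm across standing 24 mm above its flat shoulder; 48 mm high in all, about 50 g. This point lies on its axis half-way up, at the shoulder, 24 mm above its underside and 24 mm below the knob's top. Loose, starts upright on the tray. Goes into the column first.
- blue_mid (a point): sample cup, white below with blue lid and blue knob: a round body 36 mm across and 24 mm high (its lower edge bevelled 3 mm), with a round knob 16 mm across standing 24 mm above its flat shoulder; 48 mm high in all, about 50 g. This point lies on its axis half-way up, at the shoulder, 24 mm above its underside and 24 mm below the knob's top. Loose, starts upright on the tray. Goes into the column second, on top of the orange one.
- spare_mid (a point): sample cup, white below with green lid and green knob: a round body 36 mm across and 24 mm high (its lower edge bevelled 3 mm), with a round knob 16 mm across standing 24 mm above its flat shoulder; 48 mm high in all, about 50 g. This point lies on its axis half-way up, at the shoulder, 24 mm above its underside and 24 mm below the knob's top. Loose, stands on the tray; not wanted, stays there.
- feeder: photometer with its loading column, fixed. Origin on the table under the column's axis. The column is an aluminium tube, 39 mm square inside, clear window on its -x side, flared mouth, rim 100 mm above the table. Two red sliding catches sit at the rim on its +y and -y sides. A cream housing with a display, at most 85 mm high, stands on its +x side, from x = 45 to 170 mm, y = -83 to 83 mm.
- column (a point): point on the column's axis level with the undersides of the two red catches, 92 mm above the table, 8 mm below the rim; z up. A cup pushed down spreads the catches; they snap over its shoulder once that is 1 to 4 mm below this point, and hold it, its knob 16 mm above the rim. A second cup stands on the first one's knob and pushes it 48 mm further down. A cup let go too early is pushed up.
- follower (a joint): sprung plate in the column, 34 mm across, that carries the cups: 0 when empty (its top 4 mm below the catches' undersides), growing as it is pushed down, 0.075 m at most; about 0.020 with one cup latched, 0.068 with two. The spring (130 N/m) pushes up with about 3 N at 0, 6 N with one cup, 12 N with two; the catches add a few N while a cup passes.
- catch_left (a joint): the red catch on the +y side: 0 when it stands in the column (4 mm over the shoulder of a centred cup), growing outwards to 0.0055 m; about 0.004 while a cup's body passes. Light spring.
- catch_right (a joint): the red catch on the -y side, in the same way, growing outwards.
- tray: white spill tray, fixed, 210 mm (x) by 250 mm (y), floor 4 mm thick, rim 12 mm above the table; origin under its centre. The three cups, the bottle and the flask stand on it, nearest ones 80 to 120 mm apart (centre to centre).
- bottle: white reagent bottle with a blue cap, 44 mm across, 130 mm high, standing on the tray among the cups; origin at the centre of its underside. Leave it standing.
- flask: glass conical flask with a white stopper, 52 mm across at its base, 24 mm across at the top, 112 mm high, standing on the tray among the cups; origin at the centre of its underside. Leave it standing.
- cylinder: tall glass measuring cylinder, 28 mm across (33 mm at the lip) on a blue foot 56 mm across, 212 mm high, standing between the tray and the photometer; origin at the centre of its underside. Leave it standing.
- beaker: glass beaker, 72 mm across, 95 mm high, at one side of the bench; origin at the centre of its underside. Leave it.
- washbottle: white bottle with a red cap, 64 mm across, 150 mm high, at the other side of the bench; origin at the centre of its underside. Leave it.
There are look-alikes about, which are no part of the job. What is shaped like the part that bears blue_mid but pink is not meant.

How it is judged:
On the way, in this order (a step that is already met when the one before it is completed fails the run):
1. the orange cup is latched in the column (z of orange_mid in the frame of column between -0.008 and 0.003 m and horizontal distance between orange_mid and column below 0.008 m and value of joint each of catch_left, catch_right below 0.0022 m), for 0.2 s.
2. the blue cup is latched in the column on top of the orange one (z of orange_mid in the frame of column between -0.056 and -0.044 m and horizontal distance between each of orange_mid, blue_mid and column below 0.008 m and z of blue_mid in the frame of column between -0.008 and 0.003 m and value of joint each of catch_left, catch_right below 0.0022 m), for 0.2 s.
At the end, for the whole second after the job is handed in: Both cups rest in the column within 8 mm of its axis: the blue one's middle at the catches' undersides (up to 3 mm above, 8 mm below), the orange one's 48 mm under that (up to 4 mm above, 8 mm below), still, and both catches in (less than 2.2 mm out) (all of step 2 and linear speed of each of orange, blue below 0.02 m/s); the robot touches nothing.
It fails at once if the bottle or the flask on the tray was moved more than 30 mm or tipped (distance of any of bottle, flask from where it was at the start of the episode above 0.03 m or angle between any of bottle, flask's own z axis and vertical above 0.35 rad).
It fails at once if the measuring cylinder was moved more than 30 mm or tipped (distance of cylinder from where it was at the start of the episode above 0.03 m or angle between cylinder's own z axis and vertical above 0.35 rad).
It fails at once if the beaker or the wash bottle was moved more than 30 mm or tipped (distance of any of beaker, washbottle from where it was at the start of the episode above 0.03 m or angle between any of beaker, washbottle's own z axis and vertical above 0.35 rad).
It fails at once if the green cup was moved more than 30 mm or tipped over (distance of spare_mid from where it was at the start of the episode above 0.03 m or angle between spare_mid's own z axis and vertical above 0.5 rad).
It also fails if it takes over 69 s, if anything falls off the work surface, if the arm or the gripper's body presses on something with over 40 N, if the wrist force passes 120 N, or if a joint passes its speed limit or range.

## Working session

There is one attempt and no reset: what is moved stays moved. The work goes in short steps, Python scripts to look and compute and a tool call to move; the robot and the scene stay as the last step left them, time stands still between calls to the robot, and variables do not carry over. Pictures are saved under pics/ and viewed, at most 10 in all, crops included, and the job is handed in when it is done.

Besides the shell and the picture viewer there is one more tool, called after "Request:" as a command line: name --argument value ..., lists and objects as JSON in quotes. send_rows: Moves the arm, as the interface text tells. Its arguments: {"type":"object","properties":{"motion":{"type":"array"},"force":{"type":"number"}},"required":["motion"]}

```bash
mkdir -p pics; ls
python3 - <<'E'
from plant import get_obs, eyes, bot
import cv2, numpy as np, pickle
d={}
for n in("scene","top"):
    c=eyes.read_camera(n); d[n]=c
    cv2.imwrite(f"pics/{n}0.png",c["image"][:,:,::-1])
    print(n,{k:np.round(v,4).tolist() for k,v in c.items() if k!="image"})
pickle.dump(d,open("cams.pkl","wb"))
print(get_obs())
E
```

```text
pics
scene {'fx': 486.12, 'fy': 486.12, 'cx': 325.8342, 'cy': 242.9506, 'dist_coeffs': [0.041, 0.0, 0.0, 0.0, 0.0], 'pose': [[0.8692, 0.3651, -0.3334, 0.9592], [0.4944, -0.6505, 0.5766, -0.7464], [-0.0063, -0.666, -0.7459, 1.0416], [0.0, 0.0, 0.0, 1.0]]}
top {'fx': 468.9326, 'fy': 468.9326, 'cx': 323.587, 'cy': 239.8826, 'dist_coeffs': [0.0225, 0.0, 0.0, 0.0, 0.0], 'pose': [[-0.0141, -0.9969, 0.077, 0.4334], [-0.9999, 0.0139, -0.0031, -0.0081], [0.002, -0.077, -0.997, 1.4045], [0.0, 0.0, 0.0, 1.0]]}
{'time_s': 0.1, 'joint_positions': array([ 1.21560583e+00,  3.53592562e-01,  1.63403054e+00,  1.32436564e-05,
        1.15520846e+00, -2.41367299e-03]), 'joint_velocities': array([-5.27301358e-04, -2.91201648e-03, -1.89925521e-03,  1.24531848e-03,
        6.71475833e-04, -9.72386224e-05]), 'tau': array([ 2.08676101e-03, -5.94910383e+01, -3.34929764e+01,  7.01173861e-02,
        1.84716942e-02, -3.87414320e-05]), 'position': array([0.21580184, 0.58612378, 0.23294272]), 'tool_rot': array([-1.16129747e-04,  1.75477777e-01,  9.84483198e-01, -6.08497556e-04]), 'contact_force': array([ 0.06357419, -0.12715591, -0.00820242]), 'ft_torque': array([-0.04118566, -0.00182893,  0.01375631]), 'gripper_force': 0.0, 'width': 0.09220926425221991}
```

View pics/scene0.png

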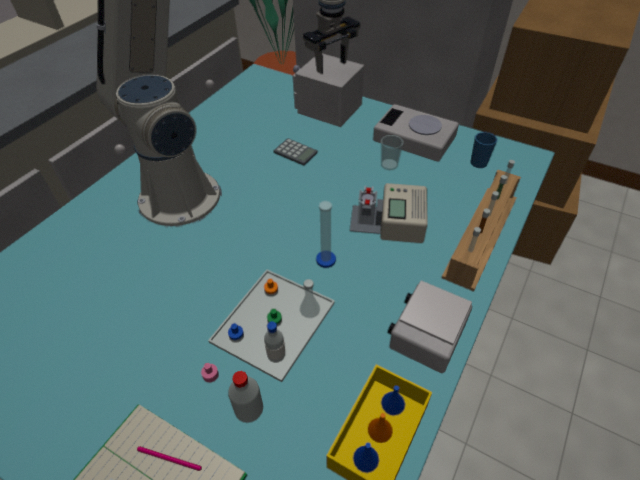

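View pics/top0.png

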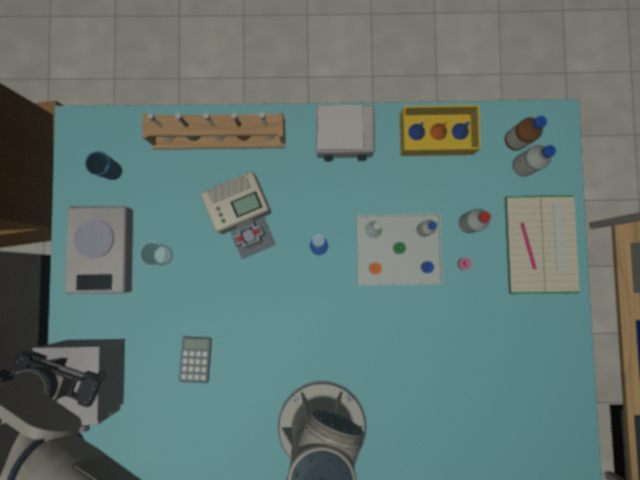

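Scene view: orange cup at (271,286), blue (235,331), green (274,317), cylinder foot (326,259) and column with red catches (368,205). Top view: orange (375,268), blue (428,267), green (400,248) and column (249,236).

```bash
cat > h.py <<'E'
import cv2, numpy as np, pickle
def und(c,p):
    K=np.array([[c["fx"],0,c["cx"]],[0,c["fy"],c["cy"]],[0,0,1]])
    q=cv2.undistortPoints(np.array(p,float).reshape(-1,1,2),K,np.array(c["dist_coeffs"],float)).reshape(-1,2)
    return q
def ray(c,p):
    q=und(c,p)[0]; P=np.array(c["pose"]); d=P[:3,:3]@np.r_[q,1]; return P[:3,3],d/np.linalg.norm(d)
def plane(c,p,z):
    o,d=ray(c,p); return (o+d*(z-o[2])/d[2])[:2]
def tri(a,p,b,q):
    o1,d1=ray(a,p);o2,d2=ray(b,q)
    s=np.linalg.lstsq(np.c_[d1,-d2],o2-o1,rcond=None)[0]
    x,y=o1+s[0]*d1,o2+s[1]*d2
    return (x+y)/2,np.linalg.norm(x-y)
def proj(c,X):
    K=np.array([[c["fx"],0,c["cx"]],[0,c["fy"],c["cy"]],[0,0,1]]);T=np.linalg.inv(c["pose"])
    return cv2.projectPoints(np.array(X,float).reshape(-1,3),cv2.Rodrigues(T[:3,:3])[0],T[:3,3],K,np.array(c["dist_coeffs"],float))[0].reshape(-1,2)
HUE={"orange":(5,18),"blue":(105,125),"green":(55,85),"red":(172,4)}
def blobs(c,col,box,smin=120,vmin=60):
    x0,y0,x1,y1=box
    h=cv2.cvtColor(c["image"],cv2.COLOR_RGB2HSV)[y0:y1,x0:x1].astype(int)
    a,b=HUE[col]; H=h[...,0]
    m=((H>=a)&(H<=b) if a<b else (H>=a)|(H<=b))&(h[...,1]>smin)&(h[...,2]>vmin)
    n,l,s,ce=cv2.connectedComponentsWithStats(m.astype(np.uint8),connectivity=8)
    return [(s[i,4],(ce[i]+[x0,y0]).round(2).tolist(),(s[i,:4]+[x0,y0,0,0]).tolist()) for i in range(1,n) if s[i,4]>4]
E
python3 - <<'E'
from h import *
d=pickle.load(open("cams.pkl","rb"));S,T=d["scene"],d["top"]
for col,bs,bt in(("orange",(255,272,290,300),(362,255,390,280)),("blue",(220,318,250,345),(415,255,440,280)),("green",(262,305,285,325),(388,238,412,260)),("red",(345,175,390,225),(225,215,275,260))):
    print(col,"S",blobs(S,col,bs),"T",blobs(T,col,bt))
def crop(c,x,y,w,h,s): return cv2.resize(c["image"][y:y+h,x:x+w],None,fx=s,fy=s,interpolation=cv2.INTER_CUBIC)
a=np.hstack([crop(S,335,170,65,60,6),crop(T,220,208,65,60,6)])
b=np.hstack([crop(S,220,270,65,50,6)[:240],crop(T,365,235,65,40,6)])
cv2.imwrite("pics/z.png",np.vstack([a[:360],b[:240]])[:,:,::-1])
E
```

```text
orange S [(np.int32(158), [270.53, 286.55], [264, 279, 14, 15])] T [(np.int32(97), [375.06, 267.91], [370, 263, 11, 11])]
blue S [(np.int32(151), [234.99, 331.52], [228, 324, 15, 15])] T [(np.int32(91), [427.13, 266.62], [422, 262, 11, 10])]
green S [(np.int32(105), [274.07, 316.07], [268, 309, 13, 14])] T [(np.int32(66), [399.32, 247.55], [395, 244, 10, 8])]
red S [(np.int32(21), [368.14, 190.1], [366, 188, 5, 6]), (np.int32(21), [366.95, 201.67], [365, 200, 5, 5])] T [(np.int32(17), [255.65, 231.47], [253, 230, 6, 4]), (np.int32(18), [239.28, 238.39], [237, 237, 6, 4])]
```

View pics/z.png

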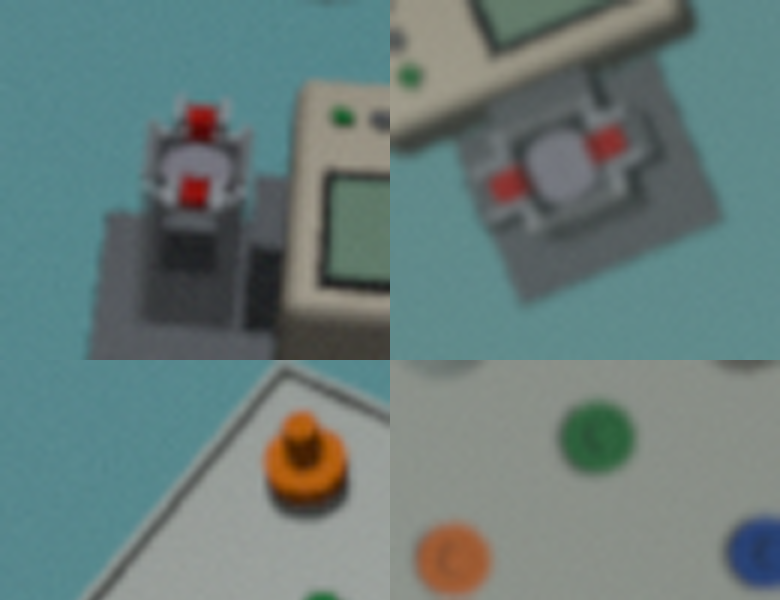

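The crops show the two red catches either side of the grey follower disc (top view catches ~(255.7,231.5) and (239.3,238.4)), and the cup lids as clean discs.

Run:
```python
from h import *
d=pickle.load(open("cams.pkl","rb"));S,T=d["scene"],d["top"]
for n,s,t in(("o",(270.53,286.55),(375.06,267.91)),("b",(234.99,331.52),(427.13,266.62)),("g",(274.07,316.07),(399.32,247.55)),
 ("rA",(368.14,190.1),(255.65,231.47)),("rB",(366.95,201.67),(239.28,238.39)),("rA'",(368.14,190.1),(239.28,238.39)),("rB'",(366.95,201.67),(255.65,231.47))):
    x,e=tri(S,s,T,t); print(n,x.round(4),round(e,4),"T@.028/.032",plane(T,t,.028).round(4),plane(T,t,.032).round(4),"S@.032,.1",plane(S,s,.032).round(4),plane(S,s,.1).round(4),"T@.1",plane(T,t,.1).round(4))
# knob top in scene: bright top; grey disc of follower in top view
# tray corners, cylinder & flask/bottle
print("cyl foot",plane(T,(319,247),.01),plane(S,(326,259),.01))
for n,p,z in(("bottlecap T",(432,226),.13),("flask top T",(373,228),.112)): print(n,plane(T,p,z))
print("bottle S",plane(S,(272,328),.13),"flask S",plane(S,(309,285),.112))
# grey disc
im=T["image"].astype(int)[215:260,225:275]
h=cv2.cvtColor(T["image"],cv2.COLOR_RGB2HSV)[215:260,225:275].astype(int)
for y in range(12,32): print(" ".join("%3d"%v for v in im[y,8:38,0]))
```

```text
o [ 0.4549 -0.1626  0.025 ] 0.0007 T@.028/.032 [ 0.4552 -0.162 ] [ 0.4551 -0.1616] S@.032,.1 [ 0.4581 -0.1668] [ 0.4919 -0.2058] T@.1 [ 0.454 -0.154]
b [ 0.4562 -0.3158  0.025 ] 0.0019 T@.028/.032 [ 0.4569 -0.3145] [ 0.4568 -0.3136] S@.032,.1 [ 0.4589 -0.3193] [ 0.4926 -0.3481] T@.1 [ 0.4556 -0.2985]
g [ 0.514  -0.2348  0.0271] 0.0 T@.028/.032 [ 0.5139 -0.2346] [ 0.5137 -0.234 ] S@.032,.1 [ 0.5161 -0.2372] [ 0.546  -0.2715] T@.1 [ 0.5097 -0.2228]
rA [0.5592 0.1732 0.1412] 0.0069 T@.028/.032 [0.5673 0.1874] [0.5669 0.1869] S@.032,.1 [0.5137 0.2873] [0.5437 0.2177] T@.1 [0.5603 0.1772]
rB [0.5423 0.2301 0.0446] 0.0091 T@.028/.032 [0.5475 0.2356] [0.5472 0.2349] S@.032,.1 [0.5335 0.2393] [0.5622 0.1729] T@.1 [0.5415 0.2228]
rA' [0.5416 0.2236 0.0946] 0.0008 T@.028/.032 [0.5475 0.2356] [0.5472 0.2349] S@.032,.1 [0.5137 0.2873] [0.5437 0.2177] T@.1 [0.5415 0.2228]
rB' [0.5604 0.1777 0.0953] 0.0007 T@.028/.032 [0.5673 0.1874] [0.5669 0.1869] S@.032,.1 [0.5335 0.2393] [0.5622 0.1729] T@.1 [0.5603 0.1772]
cyl foot [0.51995136 0.00155556] [ 5.27916186e-01 -4.57428555e-04]
bottlecap T [ 0.5656
[... 1824 characters left out ...]
 117 120 118 113 102  84  68  74  87  96 100 102  99  94  92  93  92  90  87  83  76  69  63  66  69
 93  86  85  93 100 108 111 107 106 105  95  74  64  67  79  89  95  94  94  91  90  85  81  75  72  70  68  71  71  76
 91  86  88  96 104 107 100  91  89 102 106  91  74  73  81  90  93  90  89  85  80  75  70  69  70  70  73  77  77  82
 92  88  90  95  97  92  80  71  75  94 112 105  92  84  87  86  85  81  76  76  72  69  68  72  74  76  78  83  85  85
 94  90  87  84  80  73  69  72  78  95 112 108  95  87  79  75  73  72  72  68  69  72  77  80  82  82  85  85  87  88
 94  94  87  80  77  75  75  82  84  92 102  97  87  77  69  67  69  69  72  74  76  76  83  85  85  86  88  86  87  87
```

```bash
cat > go.py <<'E'
import sys,numpy as np
from plant import get_obs
from scipy.spatial.transform import Rotation as R
Y=np.array([-.379,.925,0]);Y/=np.linalg.norm(Y);Z=np.array([0,0,-1.]);RT=R.from_matrix(np.c_[np.cross(Y,Z),Y,Z])
def go(*t):
    o=get_obs();q=np.array(o["tool_rot"]);r=R.from_quat(q[[1,2,3,0]])
    print("t",round(o["time_s"],2),"pos",o["position"].round(4),"w",round(o["width"],4),"F",o["contact_force"].round(1))
    print("slide cm",(r.inv().apply(np.array(t)-o["position"])*100).round(2),"ang",(r.inv()*RT).as_rotvec().round(4))
if __name__=="__main__": go(*map(float,sys.argv[1:4]))
E
python3 go.py .455 -.162 .30
```

```text
t 0.1 pos [0.2158 0.5861 0.2329] w 0.0922 F [ 0.1 -0.1 -0. ]
slide cm [-48.3  -61.95  -6.63] ang [-1.200e-03 -5.000e-04 -7.416e-01]
```

Request:
send_rows --motion '[{"angular":[0,0,-0.15],"slide":[-5,-6,-6.6],"gripper":60},{"angular":[0,0,-0.742],"slide":[-48.3,-62,-6.6],"gripper":60},{"angular":[0,0,-0.742],"slide":[-48.3,-62,-6.6],"gripper":60},{"angular":[0,0,-0.742],"slide":[-48.3,-62,-6.6],"gripper":60},{"angular":[0,0,-0.742],"slide":[-48.3,-62,-6.6],"gripper":60},{"angular":[0,0,-0.742],"slide":[-48.3,-62,-6.6],"gripper":60},{"angular":[0,0,-0.742],"slide":[-48.3,-62,-6.6],"gripper":60},{"angular":[0,0,-0.742],"slide":[-48.3,-62,-6.6],"gripper":60}]' --force 30

```text
time_s: 1.1
position: [0.3631, 0.1264, 0.2892]
tool_rot: [0.0, -0.194, 0.981, 0.0]
contact_force: [0.9, 0.2, -0.2]
width: 0.055
gripper_force: 0.0
```

```bash
python3 go.py .455 -.162 .30
```

```text
t 1.1 pos [0.3631 0.1264 0.2892] w 0.055 F [ 0.9  0.2 -0.2]
slide cm [  2.46 -30.17  -1.08] ang [-0.0001  0.0006  0.0009]
```

Request:
send_rows --motion '[{"angular":[0,0,0],"slide":[2.45,-30.2,-1],"gripper":60},{"angular":[0,0,0],"slide":[2.45,-30.2,-1],"gripper":60},{"angular":[0,0,0],"slide":[2.45,-30.2,-1],"gripper":60},{"angular":[0,0,0],"slide":[2.45,-30.2,-1],"gripper":60},{"angular":[0,0,0],"slide":[2.45,-30.2,-1],"gripper":60},{"angular":[0,0,0],"slide":[2.45,-30.2,-1],"gripper":60},{"angular":[0,0,0],"slide":[2.45,-30.2,-1],"gripper":60},{"angular":[0,0,0],"slide":[2.45,-30.2,-1],"gripper":60}]'

```text
time_s: 2.1
position: [0.4546, -0.1592, 0.2989]
tool_rot: [-0.0, -0.194, 0.981, 0.0]
contact_force: [-1.0, 0.3, 0.5]
width: 0.0554
gripper_force: 0.0
```

```bash
python3 go.py .455 -.162 .061
```

```text
t 2.1 pos [ 0.4546 -0.1592  0.2989] w 0.0554 F [-1.   0.3  0.5]
slide cm [ 0.06 -0.28 23.79] ang [ 0.0005 -0.0002  0.0016]
```

Request:
send_rows --motion '[{"angular":[0,0,0],"slide":[0,0,6],"gripper":50},{"angular":[0,0,0],"slide":[0,0,12],"gripper":50},{"angular":[0,0,0],"slide":[0,0,17],"gripper":50},{"angular":[0,0,0],"slide":[0,0,20],"gripper":50},{"angular":[0,0,0],"slide":[0,0,20],"gripper":50},{"angular":[0,0,0],"slide":[0,0,20],"gripper":50}]'

```text
time_s: 2.85
position: [0.4558, -0.1601, 0.1003]
tool_rot: [0.001, -0.194, 0.981, -0.0]
contact_force: [0.5, 0.1, -0.2]
width: 0.0458
gripper_force: 0.0
```

```bash
python3 go.py .455 -.162 .061
```

```text
t 2.85 pos [ 0.4558 -0.1601  0.1003] w 0.0458 F [ 0.5  0.1 -0.2]
slide cm [ 0.15 -0.15  3.93] ang [-0.0009  0.0011  0.0014]
```

Request:
send_rows --motion '[{"angular":[0,0,0],"slide":[0.15,-0.15,3.9],"gripper":50},{"angular":[0,0,0],"slide":[0.15,-0.15,3.9],"gripper":50},{"angular":[0,0,0],"slide":[0.15,-0.15,3.9],"gripper":50}]'

```text
time_s: 3.22
position: [0.455, -0.1626, 0.0616]
tool_rot: [0.001, -0.193, 0.981, -0.0]
contact_force: [-0.4, 0.0, -0.3]
width: 0.0459
gripper_force: 0.0
```

```bash
python3 go.py .455 -.162 .061
```

```text
t 3.23 pos [ 0.455  -0.1626  0.0616] w 0.0459 F [-0.4  0.  -0.3]
slide cm [-0.02  0.05  0.06] ang [-0.0011  0.0012  0.0005]
```

Request:
send_rows --motion '[{"angular":[0,0,0],"slide":[0,0,0],"gripper":0},{"angular":[0,0,0],"slide":[0,0,0],"gripper":0},{"angular":[0,0,0],"slide":[0,0,0],"gripper":0},{"angular":[0,0,0],"slide":[0,0,0],"gripper":0},{"angular":[0,0,0],"slide":[0,0,0],"gripper":0},{"angular":[0,0,0],"slide":[0,0,-4],"gripper":0},{"angular":[0,0,0],"slide":[0,0,-4],"gripper":0}]' --force 45

```text
time_s: 4.1
position: [0.4556, -0.1629, 0.1019]
tool_rot: [0.002, -0.193, 0.981, -0.001]
contact_force: [0.2, 0.3, -1.2]
width: 0.0142
gripper_force: 44.9
```

```bash
python3 go.py .455 -.162 .30
```

```text
t 4.1 pos [ 0.4556 -0.1629  0.1019] w 0.0142 F [ 0.2  0.3 -1.2]
slide cm [ -0.03   0.06 -19.81] ang [-0.0025  0.0028  0.0003]
```

Request:
send_rows --motion '[{"angular":[0,0,0],"slide":[0,0,-5],"gripper":0},{"angular":[0,0,0],"slide":[0,0,-10],"gripper":0},{"angular":[0,0,0],"slide":[0,0,-15],"gripper":0},{"angular":[0,0,0],"slide":[0,0,-20],"gripper":0},{"angular":[0,0,0],"slide":[0,0,-20],"gripper":0}]'

```text
time_s: 4.72
position: [0.4559, -0.163, 0.3028]
tool_rot: [0.003, -0.193, 0.981, -0.002]
contact_force: [0.2, -0.7, -1.0]
width: 0.0143
gripper_force: 44.9
```

```bash
python3 go.py .551 .2006 .30
python3 - <<'E'
from h import *
from plant import eyes
S=eyes.read_camera("scene");T=eyes.read_camera("top")
h=np.hstack([S["image"][120:360,200:500],T["image"][130:370,250:550]])
cv2.imwrite("pics/lift.png",h[:,:,::-1])
E
```

```text
t 4.72 pos [ 0.4559 -0.163   0.3028] w 0.0143 F [ 0.2 -0.7 -1. ]
slide cm [-22.59  30.03   0.26] ang [-0.004   0.0044  0.0003]
```

View pics/lift.png

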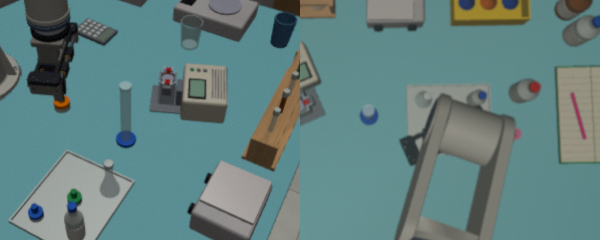

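Orange cup is held at scene pixel (262,223), others undisturbed. Moving over the column.

Request:
send_rows --motion '[{"angular":[-0.004,0.0044,0],"slide":[-3,4,-1],"gripper":0},{"angular":[-0.004,0.0044,0],"slide":[-6,8,-1],"gripper":0},{"angular":[-0.004,0.0044,0],"slide":[-9,12,-1],"gripper":0},{"angular":[-0.004,0.0044,0],"slide":[-12.6,16.8,-1],"gripper":0},{"angular":[-0.004,0.0044,0],"slide":[-16,21.5,-1],"gripper":0},{"angular":[-0.004,0.0044,0],"slide":[-19.5,26,-1],"gripper":0},{"angular":[-0.004,0.0044,0],"slide":[-22.6,30,0],"gripper":0},{"angular":[-0.004,0.0044,0],"slide":[-22.6,30,0],"gripper":0}]'

```text
time_s: 5.82
position: [0.5485, 0.2035, 0.2961]
tool_rot: [-0.005, -0.195, 0.981, 0.001]
contact_force: [0.5, 0.2, -1.2]
width: 0.0138
gripper_force: 44.9
```

```bash
python3 go.py .551 .2006 .20
```

```text
t 5.83 pos [0.5485 0.2035 0.2961] w 0.0138 F [ 0.5  0.2 -1.2]
slide cm [-0.21 -0.41  9.61] ang [ 0.0048 -0.0095  0.0037]
```

Request:
send_rows --motion '[{"angular":[0,0,0],"slide":[0,0,4],"gripper":0},{"angular":[0,0,0],"slide":[0,0,8],"gripper":0},{"angular":[0,0,0],"slide":[0,0,10],"gripper":0},{"angular":[0,0,0],"slide":[0,0,10],"gripper":0},{"angular":[0,0,0],"slide":[0,0,10],"gripper":0},{"angular":[0,0,0],"slide":[0,0,10],"gripper":0}]'

```text
time_s: 6.58
position: [0.5494, 0.2011, 0.201]
tool_rot: [-0.002, -0.193, 0.981, 0.002]
contact_force: [-0.5, -0.5, -0.4]
width: 0.0144
gripper_force: 44.9
```

```bash
python3 go.py .551 .2006 .17;  python3 - <<'E'
from h import *
from plant import eyes
S=eyes.read_camera("scene")
print(proj(S,[(.551,.2006,.092),(.551,.2006,.142)]),proj(S,[.551,.2006,.19]))
h=cv2.resize(S["image"][130:230,310:430],None,fx=5,fy=5,interpolation=cv2.INTER_CUBIC)
cv2.imwrite("pics/hov.png",h[:,:,::-1])
print(blobs(S,"orange",(340,150,400,215)),blobs(S,"red",(340,160,400,225)))
E
```

```text
t 6.58 pos [0.5494 0.2011 0.201 ] w 0.0144 F [-0.5 -0.5 -0.4]
slide cm [-0.14 -0.12  3.1 ] ang [ 0.0039 -0.0029  0.0001]
[[367.60923616 196.5551158 ]
 [368.65795954 183.2892234 ]] [[369.72388593 169.83574231]]
[(np.int32(92), [368.88, 177.73], [363, 173, 13, 10])] [(np.int32(22), [368.23, 190.0], [366, 188, 5, 6]), (np.int32(21), [366.95, 201.67], [365, 200, 5, 5])]
```

View pics/hov.png

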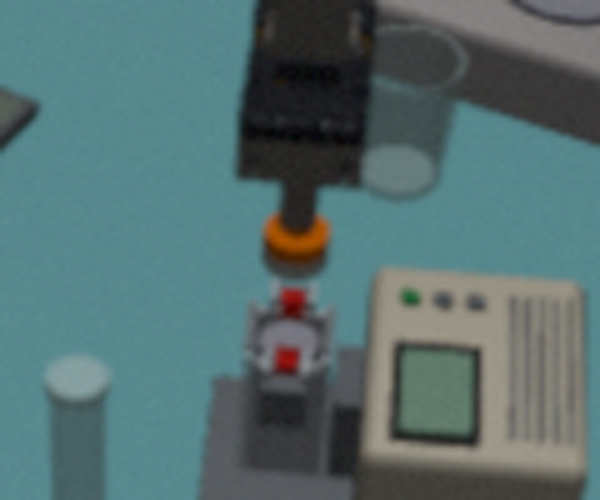

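Cup hangs over the column (lid at (369,178)), the two catches at (368,190) and (367,202), laterally aligned as predicted.

Request:
send_rows --motion '[{"angular":[0.004,-0.003,0],"slide":[-0.14,-0.12,1.5],"gripper":0},{"angular":[0.004,-0.003,0],"slide":[-0.14,-0.12,3],"gripper":0},{"angular":[0.004,-0.003,0],"slide":[-0.14,-0.12,3],"gripper":0},{"angular":[0.004,-0.003,0],"slide":[-0.14,-0.12,3],"gripper":0},{"angular":[0.004,-0.003,0],"slide":[-0.14,-0.12,3],"gripper":0},{"angular":[0.004,-0.003,0],"slide":[-0.14,-0.12,3],"gripper":0}]'

```text
time_s: 7.38
position: [0.5507, 0.2007, 0.1704]
tool_rot: [-0.0, -0.193, 0.981, -0.0]
contact_force: [-0.6, -0.7, -0.4]
width: 0.0142
gripper_force: 44.9
```

```bash
python3 go.py .551 .2006 .15;  python3 - <<'E'
from h import *
from plant import eyes,get_obs
S=eyes.read_camera("scene");T=eyes.read_camera("top");p=get_obs()["position"]
b=blobs(S,"orange",(340,150,400,215));print(b,blobs(T,"orange",(225,210,275,260)))
print(proj(S,[p-[0,0,.033]]),proj(S,[.551,.2006,p[2]-.033]))
E
```

```text
t 7.38 pos [0.5507 0.2007 0.1704] w 0.0142 F [-0.6 -0.7 -0.4]
slide cm [-0.02 -0.02  2.04] ang [-0.     -0.0007  0.0003]
[(np.int32(86), [368.42, 186.38], [363, 182, 12, 9])] []
[[368.43228602 184.5085097 ]] [[368.55636372 184.57307973]]
```

Request:
send_rows --motion '[{"angular":[0,0,0],"slide":[0,0,0.7],"gripper":0},{"angular":[0,0,0],"slide":[0,0,1.4],"gripper":0},{"angular":[0,0,0],"slide":[0,0,1.9],"gripper":0},{"angular":[0,0,0],"slide":[0,0,1.9],"gripper":0}]' --force 58

```text
time_s: 7.98
position: [0.5503, 0.2005, 0.1505]
tool_rot: [-0.001, -0.193, 0.981, -0.0]
contact_force: [0.1, -0.2, -0.1]
width: 0.0138
gripper_force: 57.9
```

```bash
python3 go.py .551 .2006 .121
```

```text
t 7.97 pos [0.5503 0.2005 0.1505] w 0.0138 F [ 0.1 -0.2 -0.1]
slide cm [-0.08 -0.02  2.95] ang [-0.     -0.0021  0.0004]
```

Request:
send_rows --motion '[{"angular":[0,0,0],"slide":[-0.04,0,0.6],"gripper":0},{"angular":[0,0,0],"slide":[-0.04,0,1.2],"gripper":0},{"angular":[0,0,0],"slide":[-0.04,0,1.5],"gripper":0},{"angular":[0,0,0],"slide":[-0.04,0,1.5],"gripper":0}]'

```text
time_s: 8.48
position: [0.5509, 0.2008, 0.1358]
tool_rot: [-0.001, -0.193, 0.981, -0.0]
contact_force: [0.7, -0.4, 2.2]
width: 0.0134
gripper_force: 58.0
```

```bash
python3 go.py .551 .2006 .121
```

```text
t 8.47 pos [0.5509 0.2008 0.1358] w 0.0134 F [ 0.7 -0.4  2.2]
slide cm [-0.   -0.02  1.48] ang [-0.0001 -0.0012  0.0004]
```

Request:
send_rows --motion '[{"angular":[0,0,0],"slide":[0,0,0.6],"gripper":0},{"angular":[0,0,0],"slide":[0,0,1.2],"gripper":0},{"angular":[0,0,0],"slide":[0,0,1.55],"gripper":0},{"angular":[0,0,0],"slide":[0,0,1.55],"gripper":0},{"angular":[0,0,0],"slide":[0,0,1.55],"gripper":0}]'

```text
time_s: 9.1
position: [0.5511, 0.2008, 0.1208]
tool_rot: [-0.0, -0.193, 0.981, -0.0]
contact_force: [0.2, -0.8, 4.9]
width: 0.0138
gripper_force: 58.0
```

```bash
cat > look.py <<'E'
import sys
from h import *
from plant import eyes,get_obs
S=eyes.read_camera("scene");T=eyes.read_camera("top")
for k in("orange","blue"): print(k,"S",blobs(S,k,(340,150,400,215)),"T",blobs(T,k,(225,210,275,260)))
print("red",blobs(S,"red",(340,160,400,225)),blobs(T,"red",(225,215,275,260)))
if len(sys.argv)>1:
    h=cv2.resize(S["image"][150:230,320:420],None,fx=4,fy=4,interpolation=cv2.INTER_CUBIC)
    h2=cv2.resize(T["image"][195:275,200:300],None,fx=4,fy=4,interpolation=cv2.INTER_CUBIC)
    cv2.imwrite(sys.argv[1],np.hstack([h,h2])[:,:,::-1])
E
python3 go.py .551 .2006 .12; python3 look.py
```

```text
t 9.1 pos [0.5511 0.2008 0.1208] w 0.0138 F [ 0.2 -0.8  4.9]
slide cm [ 0.02 -0.02  0.08] ang [-0.0001 -0.0007  0.0004]
orange S [(np.int32(54), [367.81, 197.56], [362, 194, 13, 7])] T []
blue S [] T []
red [(np.int32(19), [366.95, 201.84], [365, 200, 5, 5])] []
```

Request:
send_rows --motion '[{"angular":[0,0,0],"slide":[0,0,0.1],"gripper":0},{"angular":[0,0,0],"slide":[0,0,0.1],"gripper":0},{"angular":[0,0,0],"slide":[0,0,0],"gripper":40},{"angular":[0,0,0],"slide":[0,0,0],"gripper":40},{"angular":[0,0,0],"slide":[0,0,0],"gripper":40},{"angular":[0,0,0],"slide":[0,0,-4],"gripper":40},{"angular":[0,0,0],"slide":[0,0,-8],"gripper":40},{"angular":[0,0,0],"slide":[0,0,-12],"gripper":40}]'

```text
time_s: 10.2
position: [0.5505, 0.2007, 0.2414]
tool_rot: [-0.001, -0.193, 0.981, -0.0]
contact_force: [1.4, -0.7, 0.8]
width: 0.0364
gripper_force: 0.0
```

```bash
python3 go.py .457 -.3145 .30; python3 look.py pics/l1.png
```

```text
t 10.2 pos [0.5505 0.2007 0.2414] w 0.0364 F [ 1.4 -0.7  0.8]
slide cm [ 28.22 -44.12  -5.8 ] ang [ 0.0001 -0.0022  0.0004]
orange S [(np.int32(110), [367.84, 195.22], [362, 188, 13, 13])] T [(np.int32(28), [251.86, 235.11], [250, 232, 5, 8])]
blue S [] T []
red [(np.int32(19), [366.95, 202.05], [365, 200, 5, 5])] [(np.int32(20), [255.9, 231.3], [254, 229, 5, 6])]
```

View pics/l1.png

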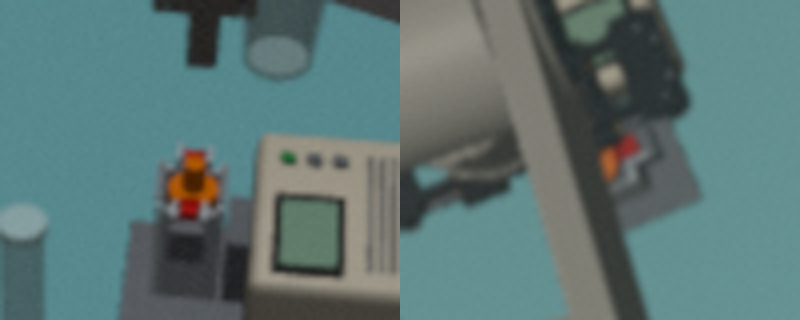

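Orange cup sits down in the column with both catches in. Now to the blue one.

Request:
send_rows --motion '[{"angular":[0,0,0],"slide":[0,0,-5.8],"gripper":40},{"angular":[0,0,0],"slide":[2.8,-4.4,-5.8],"gripper":50},{"angular":[0,0,0],"slide":[6,-9.4,-5.8],"gripper":50},{"angular":[0,0,0],"slide":[9.2,-14.4,-5.8],"gripper":50},{"angular":[0,0,0],"slide":[12.4,-19.4,-5.8],"gripper":50},{"angular":[0,0,0],"slide":[15.6,-24.4,-5.8],"gripper":50},{"angular":[0,0,0],"slide":[18.8,-29.4,-5.8],"gripper":50},{"angular":[0,0,0],"slide":[22,-34.4,-5.8],"gripper":50}]'

```text
time_s: 11.3
position: [0.477, -0.2025, 0.2979]
tool_rot: [-0.001, -0.193, 0.981, 0.0]
contact_force: [1.4, 0.0, -0.2]
width: 0.0458
gripper_force: 0.0
```

```bash
python3 go.py .4567 -.315 .30
```

```text
t 11.3 pos [ 0.477  -0.2025  0.2979] w 0.0458 F [ 1.4  0.  -0.2]
slide cm [ 6.15 -9.64 -0.2 ] ang [ 0.0007 -0.0019  0.0004]
```

Request:
send_rows --motion '[{"angular":[0,0,0],"slide":[3,-4.6,0],"gripper":50},{"angular":[0,0,0],"slide":[6.1,-9.5,0],"gripper":50},{"angular":[0,0,0],"slide":[6.1,-9.5,0],"gripper":50},{"angular":[0,0,0],"slide":[6.1,-9.5,5],"gripper":50},{"angular":[0,0,0],"slide":[6.1,-9.5,10],"gripper":50},{"angular":[0,0,0],"slide":[6.1,-9.5,15],"gripper":50},{"angular":[0,0,0],"slide":[6.1,-9.5,18],"gripper":50},{"angular":[0,0,0],"slide":[6.1,-9.5,18],"gripper":50}]'

```text
time_s: 12.3
position: [0.4558, -0.3098, 0.1164]
tool_rot: [-0.003, -0.194, 0.981, 0.002]
contact_force: [-0.1, 0.3, 1.5]
width: 0.0462
gripper_force: 0.0
```

```bash
python3 go.py .4567 -.315 .061
```

```text
t 12.3 pos [ 0.4558 -0.3098  0.1164] w 0.0462 F [-0.1  0.3  1.5]
slide cm [ 0.09 -0.54  5.54] ang [ 0.005  -0.0044  0.001 ]
```

Request:
send_rows --motion '[{"angular":[0.005,-0.0044,0],"slide":[0.09,-0.54,0],"gripper":50},{"angular":[0.005,-0.0044,0],"slide":[0.09,-0.54,2],"gripper":50},{"angular":[0.005,-0.0044,0],"slide":[0.09,-0.54,2],"gripper":50},{"angular":[0.005,-0.0044,0],"slide":[0.09,-0.54,2],"gripper":50}]'

```text
time_s: 12.8
position: [0.4592, -0.3179, 0.1003]
tool_rot: [0.003, -0.193, 0.981, -0.003]
contact_force: [0.0, 0.1, 0.2]
width: 0.0457
gripper_force: 0.0
```

```bash
python3 go.py .4567 -.315 .061
```

```text
t 12.8 pos [ 0.4592 -0.3179  0.1003] w 0.0457 F [0.  0.1 0.2]
slide cm [0.14 0.39 3.93] ang [-0.0066  0.004   0.0003]
```

Request:
send_rows --motion '[{"angular":[-0.004,0.003,0],"slide":[0.1,0.25,0],"gripper":50},{"angular":[-0.004,0.003,0],"slide":[0.1,0.25,0],"gripper":50},{"angular":[-0.004,0.003,0],"slide":[0.1,0.25,0],"gripper":50},{"angular":[-0.004,0.003,0],"slide":[0.1,0.25,0],"gripper":50},{"angular":[-0.004,0.003,0],"slide":[0.1,0.25,0],"gripper":50},{"angular":[-0.004,0.003,0],"slide":[0.1,0.25,0],"gripper":50}]'

```text
time_s: 13.55
position: [0.4567, -0.3155, 0.0989]
tool_rot: [0.0, -0.193, 0.981, -0.0]
contact_force: [0.3, -0.3, 0.1]
width: 0.0459
gripper_force: 0.0
```

```bash
python3 go.py .4567 -.315 .061
```

```text
t 13.55 pos [ 0.4567 -0.3155  0.0989] w 0.0459 F [ 0.3 -0.3  0.1]
slide cm [-0.02  0.05  3.79] ang [-0.001  -0.0001  0.0003]
```

Request:
send_rows --motion '[{"angular":[0,0,0],"slide":[0,0,2],"gripper":50},{"angular":[0,0,0],"slide":[0,0,3.8],"gripper":50},{"angular":[0,0,0],"slide":[0,0,3.8],"gripper":50},{"angular":[0,0,0],"slide":[0,0,3.8],"gripper":0},{"angular":[0,0,0],"slide":[0,0,3.8],"gripper":0},{"angular":[0,0,0],"slide":[0,0,3.8],"gripper":0},{"angular":[0,0,0],"slide":[0,0,3.8],"gripper":0},{"angular":[0,0,0],"slide":[0,0,3.8],"gripper":0}]' --force 58

```text
time_s: 14.55
position: [0.457, -0.3157, 0.0613]
tool_rot: [0.0, -0.193, 0.981, -0.001]
contact_force: [-0.4, -0.4, 4.5]
width: 0.0138
gripper_force: 58.0
```

Request:
send_rows --motion '[{"angular":[0,0,0],"slide":[0,0,-4],"gripper":0},{"angular":[0,0,0],"slide":[0,0,-9],"gripper":0},{"angular":[0,0,0],"slide":[0,0,-14],"gripper":0},{"angular":[0,0,0],"slide":[0,0,-19],"gripper":0},{"angular":[0,0,0],"slide":[0,0,-24],"gripper":0},{"angular":[0,0,0],"slide":[0,0,-24],"gripper":0},{"angular":[0,0,0],"slide":[0,0,-24],"gripper":0}]'

```text
time_s: 15.42
position: [0.4561, -0.3149, 0.3001]
tool_rot: [-0.0, -0.193, 0.981, -0.0]
contact_force: [-0.1, 0.3, -1.1]
width: 0.0133
gripper_force: 58.0
```

```bash
python3 go.py .551 .2006 .30
```

```text
t 15.43 pos [ 0.4561 -0.3149  0.3001] w 0.0133 F [-0.1  0.3 -1.1]
slide cm [-2.834e+01  4.409e+01 -1.000e-02] ang [-0.0001 -0.0006  0.0004]
```

Request:
send_rows --motion '[{"angular":[0,0,0],"slide":[-2,3.1,-1],"gripper":0},{"angular":[0,0,0],"slide":[-5,7.8,-1],"gripper":0},{"angular":[0,0,0],"slide":[-8,12.4,-1],"gripper":0},{"angular":[0,0,0],"slide":[-11,17,-1],"gripper":0},{"angular":[0,0,0],"slide":[-14,21.8,-1],"gripper":0},{"angular":[0,0,0],"slide":[-17,26.5,-1],"gripper":0},{"angular":[0,0,0],"slide":[-20,31.1,-1],"gripper":0},{"angular":[0,0,0],"slide":[-23,35.8,-1],"gripper":0}]'

```text
time_s: 16.42
position: [0.5327, 0.1049, 0.3084]
tool_rot: [-0.002, -0.193, 0.981, -0.001]
contact_force: [0.8, -0.9, -0.8]
width: 0.0137
gripper_force: 58.0
```

```bash
python3 go.py .551 .2006 .30
```

```text
t 16.43 pos [0.5327 0.1049 0.3084] w 0.0137 F [ 0.8 -0.9 -0.8]
slide cm [-5.33  8.16  0.82] ang [-0.0005 -0.0033  0.0004]
```

Request:
send_rows --motion '[{"angular":[0,0,0],"slide":[-3,4.7,0.8],"gripper":0},{"angular":[0,0,0],"slide":[-5.3,8.2,0.8],"gripper":0},{"angular":[0,0,0],"slide":[-5.3,8.2,0.8],"gripper":0},{"angular":[0,0,0],"slide":[-5.3,8.2,4],"gripper":0},{"angular":[0,0,0],"slide":[-5.3,8.2,8],"gripper":0},{"angular":[0,0,0],"slide":[-5.3,8.2,10.8],"gripper":0},{"angular":[0,0,0],"slide":[-5.3,8.2,10.8],"gripper":0},{"angular":[0,0,0],"slide":[-5.3,8.2,10.8],"gripper":0}]'

```text
time_s: 17.42
position: [0.5518, 0.1985, 0.203]
tool_rot: [0.0, -0.193, 0.981, -0.001]
contact_force: [-0.0, -0.6, -0.5]
width: 0.0139
gripper_force: 58.0
```

```bash
python3 go.py .551 .2006 .19;  python3 - <<'E'
from h import *
from plant import eyes,get_obs
S=eyes.read_camera("scene");p=get_obs()["position"]
print(blobs(S,"blue",(340,150,400,215)),blobs(S,"orange",(340,150,400,215)),blobs(S,"red",(340,150,400,215)))
print(proj(S,[p-[0,0,.033]]),proj(S,[.551,.2006,p[2]-.033]))
E
```

```text
t 17.43 pos [0.5518 0.1985 0.203 ] w 0.0139 F [-0.  -0.6 -0.5]
slide cm [-0.01  0.22  1.3 ] ang [-0.0011  0.0001 -0.0002]
[(np.int32(76), [368.45, 177.66], [363, 173, 13, 9])] [(np.int32(111), [367.86, 195.15], [362, 188, 13, 13])] [(np.int32(19), [366.84, 202.05], [365, 200, 5, 5])]
[[369.35414127 175.8845074 ]] [[369.28388465 175.38552521]]
```

Request:
send_rows --motion '[{"angular":[0,0,0],"slide":[0,0.15,1.3],"gripper":0},{"angular":[0,0,0],"slide":[0,0.15,1.3],"gripper":0},{"angular":[0,0,0],"slide":[0,0.15,1.3],"gripper":0},{"angular":[0,0,0],"slide":[0,0.15,1.3],"gripper":0}]'

```text
time_s: 17.98
position: [0.5511, 0.2006, 0.1897]
tool_rot: [0.0, -0.193, 0.981, -0.0]
contact_force: [-0.1, -0.7, -0.5]
width: 0.014
gripper_force: 58.0
```

```bash
python3 go.py .551 .2006 .18;  python3 - <<'E'
from h import *
from plant import eyes,get_obs
d=pickle.load(open("cams.pkl","rb"))
for n,x,b in(("orange",(.4552,-.162,.028),(255,272,290,300)),("blue",(.4569,-.3145,.028),(220,318,250,345))):
    for v in(40,60,80): print(n,v,proj(d["scene"],x).round(2),[q[1] for q in blobs(d["scene"],n,b,100,v)])
S=eyes.read_camera("scene");p=get_obs()["position"]
for sm in(90,120,140):
  for v in(40,60,80): print(sm,v,blobs(S,"blue",(340,150,400,205),sm,v))
print(proj(S,[p-[0,0,.033]]),proj(S,[.551,.2006,p[2]-.033]))
y=int(proj(S,[p-[0,0,.033]])[0,1]);print(S["image"][y-1:y+7,358:382].sum(2))
E
```

```text
t 17.98 pos [0.5511 0.2006 0.1897] w 0.014 F [-0.1 -0.7 -0.5]
slide cm [0.01 0.   0.97] ang [-0.001   0.0005  0.0004]
orange 40 [[270.77 285.73]] [[270.43, 286.53]]
orange 60 [[270.77 285.73]] [[270.43, 286.53]]
orange 80 [[270.77 285.73]] [[270.38, 286.2]]
blue 40 [[235.77 330.54]] [[235.11, 331.69]]
blue 60 [[235.77 330.54]] [[234.96, 331.34]]
blue 80 [[235.77 330.54]] [[234.96, 330.98]]
90 40 [(np.int32(92), [368.39, 181.33], [363, 176, 12, 11])]
90 60 [(np.int32(75), [368.4, 180.83], [363, 176, 12, 9])]
90 80 [(np.int32(55), [368.55, 180.58], [363, 177, 12, 7])]
120 40 [(np.int32(89), [368.34, 181.26], [363, 176, 12, 10])]
120 60 [(np.int32(74), [368.35, 180.86], [363, 176, 12, 9])]
120 80 [(np.int32(55), [368.55, 180.58], [363, 177, 12, 7])]
140 40 [(np.int32(84), [368.37, 181.31], [363, 177, 12, 9])]
140 60 [(np.int32(72), [368.42, 180.99], [363, 177, 12, 8])]
140 80 [(np.int32(55), [368.55, 180.58], [363, 177, 12, 7])]
[[369.0046721  179.25538185]] [[368.9784701  179.24076405]]
[[366 363 366 354 321 242 209 178 140 108 105 112 108 107 141 177 248 314
  355 363 371 357 362 368]
 [366 362 367 358 291 224 202 179 146 110 103 100 108 120 155 191 207 301
  350 360 357 364 360 373]
 [364 362 366 359 283 216 193 200 161 125 107  91 115 154 189 202 216 286
  339 361 368 364 365 365]
 [362 362 367 351 265 179 176 192 180 160 159 158 179 185 193 191 200 266
  330 361 364 363 364 365]
 [358 366 360 356 242 131 134 160 183 186 186 178 191 195 185 172 151 244
  336 359 357 369 369 366]
 [364 367 365 353 248 127 103 105 142 156 162 171 171 161 143 125 130 268
  347 363 362 364 367 364]
 [366 363 362 357 257 151 105  89  84 106 101  98 117 106  91  94 148 290
  354 365 359 365 364 364]
 [366 364 372 354 264 181 140 110  96  94  87  98  97  96 118 136 197 312
  361 364 365 368 365 364]]
```

Blue cup's lid edges at 362–375 px centre at 368.6 versus 369.0 expected: about 1 mm, small correction.

Request:
send_rows --motion '[{"angular":[0,0,0],"slide":[-0.06,0,1],"gripper":0},{"angular":[0,0,0],"slide":[-0.06,0,1.7],"gripper":0},{"angular":[0,0,0],"slide":[-0.06,0,2.4],"gripper":0},{"angular":[0,0,0],"slide":[-0.06,0,3],"gripper":0},{"angular":[0,0,0],"slide":[-0.06,0,3.6],"gripper":0},{"angular":[0,0,0],"slide":[-0.06,0,3.6],"gripper":0},{"angular":[0,0,0],"slide":[-0.06,0,3.6],"gripper":0}]'

```text
time_s: 18.9
position: [0.5519, 0.2008, 0.1537]
tool_rot: [0.0, -0.193, 0.981, -0.0]
contact_force: [-0.4, -0.8, 6.1]
width: 0.0137
gripper_force: 58.0
```

```bash
python3 go.py .5516 .2008 .12; python3 look.py
```

```text
t 18.9 pos [0.5519 0.2008 0.1537] w 0.0137 F [-0.4 -0.8  6.1]
slide cm [0.03 0.01 3.37] ang [-0.0011  0.0008  0.0004]
orange S [(np.int32(8), [363.75, 199.0], [362, 198, 4, 3]), (np.int32(7), [371.86, 199.86], [370, 199, 4, 3])] T []
blue S [(np.int32(71), [367.96, 190.63], [362, 186, 13, 9])] T []
red [(np.int32(24), [367.12, 201.29], [365, 199, 5, 6])] []
```

Request:
send_rows --motion '[{"angular":[0,0,0],"slide":[0,0,0.6],"gripper":0},{"angular":[0,0,0],"slide":[0,0,1.2],"gripper":0},{"angular":[0,0,0],"slide":[0,0,1.8],"gripper":0},{"angular":[0,0,0],"slide":[0,0,2.4],"gripper":0},{"angular":[0,0,0],"slide":[0,0,3],"gripper":0},{"angular":[0,0,0],"slide":[0,0,3.4],"gripper":0},{"angular":[0,0,0],"slide":[0,0,3.4],"gripper":0},{"angular":[0,0,0],"slide":[0,0,3.4],"gripper":0}]'

```text
time_s: 20.0
position: [0.5523, 0.2009, 0.1203]
tool_rot: [0.001, -0.193, 0.981, -0.0]
contact_force: [-1.3, 0.7, 12.0]
width: 0.0141
gripper_force: 58.0
```

```bash
python3 go.py .5516 .2008 .12; python3 look.py pics/l2.png
```

```text
t 20.0 pos [0.5523 0.2009 0.1203] w 0.0141 F [-1.3  0.7 12. ]
slide cm [0.07 0.01 0.03] ang [-0.001   0.0016  0.0004]
orange S [] T []
blue S [(np.int32(19), [363.53, 196.84], [362, 194, 4, 6]), (np.int32(15), [371.87, 198.07], [370, 196, 4, 5])] T []
red [(np.int32(24), [367.0, 201.5], [365, 199, 5, 6])] []
```

View pics/l2.png

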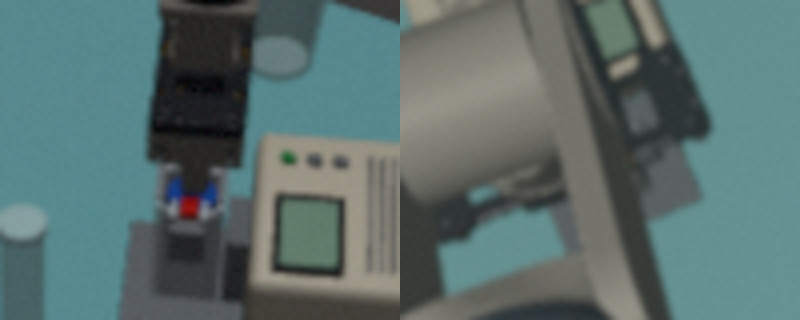

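Blue shoulder shows down in the column with the near catch over it at (367,201.5); 12 N matches the two-cup spring load. One more mm, then release.

Request:
send_rows --motion '[{"angular":[0,0,0],"slide":[0.03,0,0.12],"gripper":0},{"angular":[0,0,0],"slide":[0.03,0,0.12],"gripper":0},{"angular":[0,0,0],"slide":[0.03,0,0.12],"gripper":0},{"angular":[0,0,0],"slide":[0.03,0,0.05],"gripper":0}]'

```text
time_s: 20.6
position: [0.5521, 0.2009, 0.1199]
tool_rot: [0.001, -0.193, 0.981, -0.0]
contact_force: [-1.3, -0.6, 11.2]
width: 0.0139
gripper_force: 58.0
```

Request:
send_rows --motion '[{"angular":[0,0,0],"slide":[0,0,0],"gripper":40},{"angular":[0,0,0],"slide":[0,0,0],"gripper":40},{"angular":[0,0,0],"slide":[0,0,0],"gripper":40},{"angular":[0,0,0],"slide":[0,0,0],"gripper":40},{"angular":[0,0,0],"slide":[0,0,-4],"gripper":40},{"angular":[0,0,0],"slide":[0,0,-8],"gripper":40},{"angular":[0,0,0],"slide":[0,0,-14],"gripper":40},{"angular":[0,0,0],"slide":[0,0,-18],"gripper":40}]'

```text
time_s: 21.6
position: [0.5514, 0.2009, 0.3011]
tool_rot: [0.001, -0.193, 0.981, -0.0]
contact_force: [1.5, 0.5, -0.5]
width: 0.037
gripper_force: 0.0
```

Request:
send_rows --motion '[{"angular":[0,0,0],"slide":[5,-2,0],"gripper":40},{"angular":[0,0,0],"slide":[10,-2,0],"gripper":40},{"angular":[0,0,0],"slide":[15,-2,0],"gripper":40},{"angular":[0,0,0],"slide":[18,-2,0],"gripper":40},{"angular":[0,0,0],"slide":[18,-2,0],"gripper":40},{"angular":[0,0,0],"slide":[18,-2,0],"gripper":40},{"angular":[0,0,0],"slide":[18,-2,0],"gripper":40},{"angular":[0,0,0],"slide":[18,-2,0],"gripper":40}]'

```text
time_s: 22.6
position: [0.3928, 0.1141, 0.2987]
tool_rot: [-0.0, -0.193, 0.981, -0.001]
contact_force: [-0.1, 0.7, 1.1]
width: 0.037
gripper_force: 0.0
```

```bash
python3 go.py .5516 .2008 .12; python3 look.py pics/l3.png
```

```text
t 22.6 pos [0.3928 0.1141 0.2987] w 0.037 F [-0.1  0.7  1.1]
slide cm [-18.     2.01  17.86] ang [-0.0009 -0.0006  0.0005]
orange S [(np.int32(75), [367.8, 196.85], [362, 193, 13, 8])] T [(np.int32(9), [252.11, 238.0], [250, 235, 5, 6])]
blue S [(np.int32(99), [368.71, 184.16], [363, 177, 12, 13])] T [(np.int32(118), [245.73, 233.2], [240, 228, 12, 12])]
red [(np.int32(20), [366.9, 201.95], [365, 200, 5, 5])] [(np.int32(17), [255.71, 231.65], [254, 230, 5, 5]), (np.int32(12), [238.5, 238.67], [237, 237, 4, 4])]
```

View pics/l3.png

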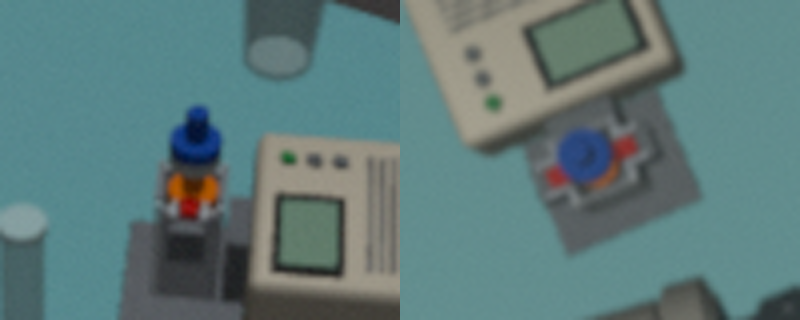

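Blue popped up: it stands upright on the orange knob (scene (369,184), top (246,233)) and orange stays latched. I'll measure its position and push it down from above.

```bash
python3 - <<'E'
from h import *
from plant import eyes
S=eyes.read_camera("scene");T=eyes.read_camera("top")
s=blobs(S,"blue",(340,150,400,215))[0];t=blobs(T,"blue",(225,210,275,260))[0]
print(s,t,tri(S,s[1],T,t[1]),plane(T,t[1],.137),plane(T,t[1],.142),proj(S,[.551,.2006,.137]),proj(T,[.551,.2006,.137]))
print(S["image"][174:194,360:378].sum(2))
r=blobs(T,"red",(225,215,275,260));print([plane(T,q[1],.095) for q in r])
E
python3 go.py .551 .2006 .21
```

```text
(np.int32(103), [368.63, 184.13], [363, 177, 12, 13]) (np.int32(118), [245.68, 233.12], [240, 228, 12, 12]) (array([0.55214198, 0.19825179, 0.14120834]), np.float64(2.608320936243761e-05)) [0.55254875 0.19894629] [0.55207871 0.19812958] [[368.55034801 184.64910833]] [[245.0698101  233.69723703]]
[[365 362 362 370 360 360 362 361 363 369 358 354 363 366 362 363 361 365]
 [363 366 361 365 364 362 364 360 358 358 356 358 363 359 359 362 360 361]
 [365 369 367 359 365 367 360 334 300 285 295 324 348 365 363 365 366 361]
 [364 359 367 361 361 355 319 270 232 216 225 258 328 360 362 363 365 363]
 [356 366 365 369 361 359 281 211 203 199 193 215 313 359 363 364 365 363]
 [360 367 359 363 359 349 260 170 160 156 169 175 301 353 364 363 368 366]
 [360 365 361 358 359 327 229 122 112 106 120 130 274 345 358 367 366 362]
 [360 359 360 333 300 260 182 100  74  94  77 105 223 307 337 363 363 357]
 [366 364 344 294 238 216 141  94  82  82  84 117 177 243 303 341 358 364]
 [356 365 314 247 214 201 131  76  72  83  73 113 172 202 250 319 361 364]
 [365 360 305 231 208 190 140  90  87  77 103 133 174
[... 188 characters left out ...]
3 153 162 197 199 192 191 197 196 196 170 175 297 356 361]
 [363 358 246 123 104 115 148 166 161 172 164 163 155 129 162 298 357 366]
 [367 346 250 142  99  96  95  96 112 122 117 112  99 111 179 315 360 365]
 [344 330 256 179 133 120 107  91  95  85  96 103 103 146 215 317 367 365]
 [324 334 290 210 167 155 150 149 136 126 140 137 154 182 262 335 354 359]
 [318 294 258 203 183 182 182 177 168 176 174 170 180 230 311 336 338 353]
 [303 244 195 215 220 197 176 183 181 177 186 196 208 223 275 306 327 347]]
[array([0.56024737, 0.17773669]), array([0.54117775, 0.22588476])]
t 22.8 pos [0.3924 0.114  0.2988] w 0.0365 F [ 0.8 -1.2 -0.7]
slide cm [-17.97   2.     8.88] ang [-0.001  -0.0004  0.0005]
```

Request:
send_rows --motion '[{"angular":[0,0,0],"slide":[-5,0.6,0],"gripper":50},{"angular":[0,0,0],"slide":[-10,1.2,0],"gripper":50},{"angular":[0,0,0],"slide":[-15,1.7,0],"gripper":50},{"angular":[0,0,0],"slide":[-18,2,0],"gripper":50},{"angular":[0,0,0],"slide":[-18,2,4],"gripper":50},{"angular":[0,0,0],"slide":[-18,2,8],"gripper":50},{"angular":[0,0,0],"slide":[-18,2,8],"gripper":50},{"angular":[0,0,0],"slide":[-18,2,8],"gripper":50}]'

```text
time_s: 23.8
position: [0.5519, 0.2009, 0.2203]
tool_rot: [0.001, -0.193, 0.981, -0.0]
contact_force: [0.7, 0.5, -0.1]
width: 0.0461
gripper_force: 0.0
```

```bash
python3 go.py .551 .2006 .171
```

```text
t 23.8 pos [0.5519 0.2009 0.2203] w 0.0461 F [ 0.7  0.5 -0.1]
slide cm [0.1  0.02 4.93] ang [-0.0011  0.0013  0.0003]
```

Lower around the knob, nudge it central with a light grip, release, lift clear.

Request:
send_rows --motion '[{"angular":[0,0,0],"slide":[0.05,0,2.5],"gripper":50},{"angular":[0,0,0],"slide":[0.05,0,4.9],"gripper":50},{"angular":[0,0,0],"slide":[0.05,0,4.9],"gripper":50},{"angular":[0,0,0],"slide":[0.05,0,4.9],"gripper":8},{"angular":[0,0,0],"slide":[0.05,0,4.9],"gripper":8},{"angular":[0,0,0],"slide":[0.05,0,4.9],"gripper":8},{"angular":[0,0,0],"slide":[0.05,0,4.9],"gripper":8},{"angular":[0,0,0],"slide":[0.05,0,4.9],"gripper":8}]' --force 10

```text
time_s: 24.8
position: [0.5512, 0.2006, 0.1705]
tool_rot: [0.001, -0.193, 0.981, -0.0]
contact_force: [0.1, 0.2, 4.2]
width: 0.0155
gripper_force: 10.0
```

Request:
send_rows --motion '[{"angular":[0,0,0],"slide":[0,0,0],"gripper":40},{"angular":[0,0,0],"slide":[0,0,0],"gripper":40},{"angular":[0,0,0],"slide":[0,0,0],"gripper":40},{"angular":[0,0,0],"slide":[0,0,-3],"gripper":40},{"angular":[0,0,0],"slide":[0,0,-5],"gripper":40},{"angular":[0,0,0],"slide":[0,0,-5],"gripper":0},{"angular":[0,0,0],"slide":[0,0,-5],"gripper":0},{"angular":[0,0,0],"slide":[0,0,-5],"gripper":0}]'

```text
time_s: 25.8
position: [0.5502, 0.2003, 0.2188]
tool_rot: [-0.001, -0.193, 0.981, -0.001]
contact_force: [0.2, -0.1, -0.6]
width: 0.0089
gripper_force: 0.0
```

```bash
python3 go.py .551 .2006 .181; python3 look.py
```

```text
t 25.8 pos [0.5502 0.2003 0.2188] w 0.0089 F [ 0.2 -0.1 -0.6]
slide cm [-0.1   0.    3.78] ang [-0.0009 -0.0018  0.0004]
orange S [(np.int32(76), [367.83, 196.82], [362, 193, 13, 8])] T [(np.int32(5), [253.4, 235.8], [253, 235, 2, 3])]
blue S [(np.int32(104), [368.6, 183.9], [363, 176, 12, 14])] T []
red [(np.int32(19), [366.95, 201.84], [365, 200, 5, 5])] [(np.int32(14), [255.71, 232.21], [254, 231, 5, 4])]
```

Request:
send_rows --motion '[{"angular":[0,0,0],"slide":[-0.05,0,2],"gripper":0},{"angular":[0,0,0],"slide":[-0.05,0,3.4],"gripper":0},{"angular":[0,0,0],"slide":[-0.05,0,4],"gripper":0},{"angular":[0,0,0],"slide":[-0.05,0,4.5],"gripper":0},{"angular":[0,0,0],"slide":[-0.05,0,5],"gripper":0},{"angular":[0,0,0],"slide":[-0.05,0,5],"gripper":0}]'

```text
time_s: 26.65
position: [0.5515, 0.2007, 0.1704]
tool_rot: [0.0, -0.193, 0.981, -0.0]
contact_force: [-1.3, -0.5, 7.0]
width: 0.0003
gripper_force: 3.0
```

```bash
python3 go.py .551 .2006 .13; python3 look.py pics/l4.png
```

```text
t 26.65 pos [0.5515 0.2007 0.1704] w 0.0003 F [-1.3 -0.5  7. ]
slide cm [0.05 0.02 4.04] ang [-0.001   0.0004  0.0004]
orange S [(np.int32(36), [367.67, 198.64], [362, 197, 12, 5])] T []
blue S [(np.int32(81), [368.41, 188.9], [363, 183, 12, 11])] T []
red [(np.int32(20), [367.05, 201.75], [365, 200, 5, 5])] []
```

View pics/l4.png

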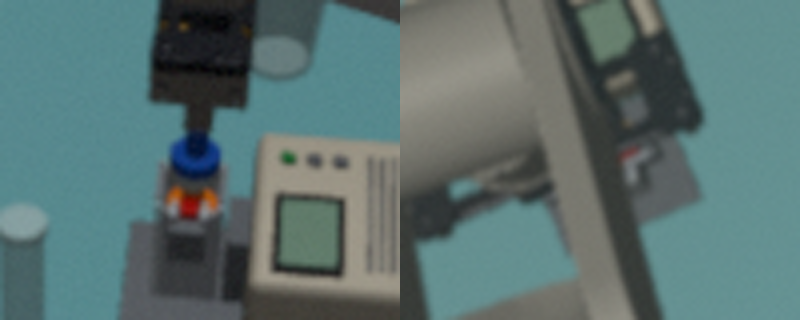

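Blue (368,189) is going straight down under the closed fingers. Continue in small steps.

Request:
send_rows --motion '[{"angular":[0,0,0],"slide":[0.03,0,0.5],"gripper":0},{"angular":[0,0,0],"slide":[0.03,0,1],"gripper":0},{"angular":[0,0,0],"slide":[0.03,0,1.5],"gripper":0},{"angular":[0,0,0],"slide":[0.03,0,2],"gripper":0},{"angular":[0,0,0],"slide":[0.03,0,2.5],"gripper":0},{"angular":[0,0,0],"slide":[0.03,0,2.5],"gripper":0}]'

```text
time_s: 27.5
position: [0.5517, 0.2007, 0.146]
tool_rot: [0.001, -0.193, 0.981, -0.0]
contact_force: [-1.0, -0.4, 7.6]
width: 0.0006
gripper_force: 3.8
```

```bash
python3 go.py .551 .2006 .13; python3 look.py
```

```text
t 27.5 pos [0.5517 0.2007 0.146 ] w 0.0006 F [-1.  -0.4  7.6]
slide cm [0.07 0.02 1.6 ] ang [-0.0011  0.0017  0.0003]
orange S [] T []
blue S [(np.int32(84), [367.83, 195.08], [362, 190, 13, 10])] T []
red [(np.int32(22), [366.73, 202.41], [365, 200, 5, 6])] []
```

Request:
send_rows --motion '[{"angular":[0,0,0],"slide":[0.03,0,0.5],"gripper":0},{"angular":[0,0,0],"slide":[0.03,0,1],"gripper":0},{"angular":[0,0,0],"slide":[0.03,0,1.5],"gripper":0},{"angular":[0,0,0],"slide":[0.03,0,1.65],"gripper":0},{"angular":[0,0,0],"slide":[0.03,0,1.65],"gripper":0},{"angular":[0,0,0],"slide":[0.03,0,1.65],"gripper":0}]'

```text
time_s: 28.35
position: [0.5517, 0.2007, 0.13]
tool_rot: [0.001, -0.193, 0.981, -0.0]
contact_force: [-1.4, -0.2, 10.9]
width: -0.0001
gripper_force: 5.6
```

```bash
python3 go.py .551 .2006 .13; python3 look.py
```

```text
t 28.35 pos [0.5517 0.2007 0.13  ] w -0.0001 F [-1.4 -0.2 10.9]
slide cm [0.07 0.02 0.  ] ang [-0.0011  0.0024  0.0004]
orange S [] T []
blue S [(np.int32(23), [364.0, 196.61], [362, 194, 5, 6]), (np.int32(22), [371.59, 197.55], [370, 195, 4, 7])] T []
red [(np.int32(21), [366.9, 201.76], [365, 199, 5, 6])] []
```

Request:
send_rows --motion '[{"angular":[0,0,0],"slide":[0.03,0,0.2],"gripper":0},{"angular":[0,0,0],"slide":[0.03,0,0.2],"gripper":0},{"angular":[0,0,0],"slide":[0.03,0,0.2],"gripper":0}]'

```text
time_s: 28.82
position: [0.5517, 0.2007, 0.1283]
tool_rot: [0.002, -0.193, 0.981, -0.0]
contact_force: [-1.8, -0.9, 13.2]
width: 0.0002
gripper_force: 6.5
```

```bash
python3 go.py .551 .2006 .13; python3 look.py
```

```text
t 28.82 pos [0.5517 0.2007 0.1283] w 0.0002 F [-1.8 -0.9 13.2]
slide cm [ 0.07  0.02 -0.17] ang [-0.0011  0.003   0.0004]
orange S [] T []
blue S [(np.int32(19), [364.0, 197.0], [362, 195, 5, 5]), (np.int32(19), [371.58, 197.89], [370, 195, 4, 7])] T []
red [(np.int32(21), [367.05, 201.62], [365, 199, 5, 6])] []
```

Request:
send_rows --motion '[{"angular":[0,0,0],"slide":[0,0,-0.3],"gripper":0},{"angular":[0,0,0],"slide":[0,0,-0.6],"gripper":0},{"angular":[0,0,0],"slide":[0,0,-0.9],"gripper":0},{"angular":[0,0,0],"slide":[0,0,-1],"gripper":0},{"angular":[0,0,0],"slide":[0,0,-1],"gripper":0}]'

```text
time_s: 29.55
position: [0.5503, 0.2002, 0.1363]
tool_rot: [-0.0, -0.193, 0.981, -0.001]
contact_force: [-0.2, -1.0, -0.4]
width: 0.0004
gripper_force: 0.0
```

```bash
python3 go.py .551 .2006 .13; python3 look.py
```

```text
t 29.55 pos [0.5503 0.2002 0.1363] w 0.0004 F [-0.2 -1.  -0.4]
slide cm [-0.08  0.01  0.63] ang [-0.001  -0.0003  0.0003]
orange S [] T []
blue S [(np.int32(65), [367.63, 196.11], [362, 192, 12, 9])] T []
red [(np.int32(21), [367.0, 201.86], [365, 200, 5, 5])] []
```

Force vanished with blue staying down: latched. Retreat and verify.

Request:
send_rows --motion '[{"angular":[0,0,0],"slide":[0,0,-5],"gripper":0},{"angular":[0,0,0],"slide":[0,0,-10],"gripper":0},{"angular":[0,0,0],"slide":[0,0,-16],"gripper":0},{"angular":[0,0,0],"slide":[5,0,-16],"gripper":0},{"angular":[0,0,0],"slide":[10,0,-16],"gripper":0},{"angular":[0,0,0],"slide":[16,0,-16],"gripper":0},{"angular":[0,0,0],"slide":[18,0,-16],"gripper":0},{"angular":[0,0,0],"slide":[18,0,-16],"gripper":0}]'

```text
time_s: 30.65
position: [0.3837, 0.132, 0.2969]
tool_rot: [0.001, -0.193, 0.981, -0.0]
contact_force: [0.7, 0.3, 0.5]
width: 0.0006
gripper_force: 0.0
```

Request:
send_rows --motion '[{"angular":[0,0,0],"slide":[0,0,0],"gripper":0},{"angular":[0,0,0],"slide":[0,0,0],"gripper":0},{"angular":[0,0,0],"slide":[0,0,0],"gripper":0},{"angular":[0,0,0],"slide":[0,0,0],"gripper":0}]'

```text
time_s: 31.15
position: [0.3841, 0.1322, 0.2963]
tool_rot: [-0.0, -0.193, 0.981, -0.001]
contact_force: [-0.5, 0.2, 0.4]
width: 0.0004
gripper_force: 0.0
```

```bash
python3 look.py pics/l5.png
```

```text
orange S [] T []
blue S [(np.int32(78), [367.71, 195.28], [362, 190, 12, 11])] T [(np.int32(104), [247.62, 234.8], [242, 229, 12, 13])]
red [(np.int32(20), [367.05, 201.75], [365, 200, 5, 5])] [(np.int32(19), [255.42, 231.63], [253, 230, 6, 5]), (np.int32(19), [239.42, 238.42], [237, 237, 6, 4])]
```

View pics/l5.png

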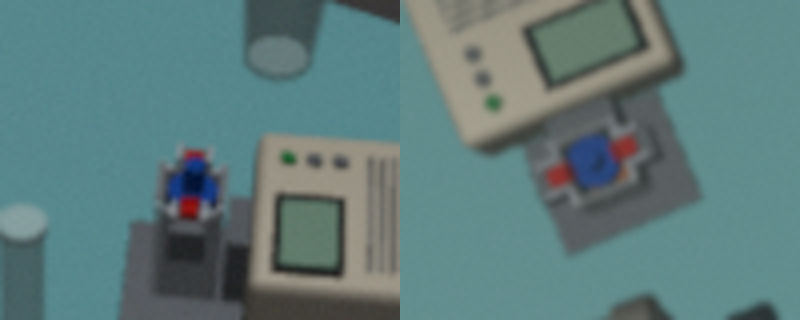

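The blue cup is latched in the column at (368,195), and both catches are back at their starting positions. Handing in.

```bash
python3 -c "
from plant import bot
print(bot.finish_job())"
```

```text
the job is handed in; nothing more can be done
None
```

I handed the job in at about 31 s. In the last pictures the blue cup is latched on top of the orange one with both catches in and the arm clear; the first blue push did not latch, so I pushed it down again from above, and the hand-in gave no verdict.

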